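# Lay the straightedge on the two red marks

## Robot

A 6-joint arm with a two-finger parallel gripper is mounted at the origin on the work surface. World frame = base frame: x ahead of the robot, y to its left, z up, the work surface at z = 0. Lengths are in m, angles in rad, forces in N, time in s.
With the tool pointing down it reaches from about 0.325 to 0.775 m from the base axis. Payload 5.5 kg.
Tool frame: the origin (TCP) lies midway between the tips of the shut fingers; the grasp point (between the pads) lies 19 mm behind it (grip_depth is the distance from the TCP to the grasp point, in m); z points along the fingers, y is the line along which they close (so a half turn about z gives the same grasp; the last joint's range is limited). The gripper opens to 85 mm and grips with 20 to 120 N. Pads are 22 mm wide; open, the fingers measure 114 mm over their backs; the gripper's body (76 mm by 85 mm) begins 54 mm behind the grasp point. The pads swing forward as they close: fully open they stand 13 mm farther back than shut.
Start: joints at [-1.303, 0.091, 1.231, -0, 1.82, -0.057], TCP at [0.191, -0.569, 0.231] pointing down, gripper open.
Joint ranges: [-2.87, 2.87], [-0.86, 2.18], [0.17, 2.46], [-1.51, 4.65], [0.06, 2.69], [-2.65, 2.65]. Speed limits (rad/s): [2.57, 2.57, 3.01, 3.14, 3.14, 3.14].

## Interface

Orientations are given as a rotation vector (axis times angle).
In Python, from station import * gives the robot as it stands.
- The arm moves only by the tool carry_out, never from a script. Its argument "targets" is a list of rows, each a list of 3 entries, a list of its own where there are three numbers: the gripper command: -1 is shut, 1 is fully open, values between are in proportion, then the shift along the tool's x, y, z in cm, then the turn about the tool's z in degrees. In form: [[fingers, [x, y, z], turn], ...]. A call has 1 to 8 rows; each row shifts and turns the commanded pose from where the row before left it, along the tool's axes as they then stand; what a row does not reach is not made up. A row lasts 1/8 s, in which the tool goes at most 62.5 mm and 10.7 degrees, less where a joint would pass 70% of its speed; a pose out of reach is approached as far as the arm can. A call is refused whole if a number of a shift passes 6.25 or a number of a turn 10.7, either way. A call with a gripper value outside its range is refused whole. The fingers move at their own pace and stop on an object; the grip force is fixed at half the most. Time passes only in rows, so rows that do not move let the fingers close. It gives the time, the measured TCP pose, the force, the opening and the grip force at its end, in the units of the state.
- sense(): the state, without advancing time (a new reading comes with each control period).
- snapshot(name): name is "scene" or "top"; returns a dict with "color" (400x640x3 uint8, blue, green, red), "fx", "fy", "cx", "cy" (pixels), "k1" (the pictures are not rectified: a ray, as slopes to the right and down, at radius r is drawn at 1 + k1 r^2 times it, then the intrinsics apply), "R" (3x3) and "t" (3): a world point X has camera coordinates R X + t. Camera axes: x right, y down, z forward; pixel columns grow to the right and rows downward; lengths in m; the calibration is good to about 2 mm. A picture is of the moment at which its call begins. There is no depth.
- job_done(): hands the job in; it is judged then, once.
Trained networks look in a picture, given as the dict that the camera call returned (one of the last four; its "shot" number tells which), for a name from the list of things; names that differ only in an ending like _2 or _b are one class to them, and where a whole thing is asked for, a point or a joint stands for the part that bears it (a point fixed in the world has none). Each returns a list of dicts, best first, with "confidence" (0 to 1); they miss things now and then, are a little off and sometimes report something else, mostly with a low value. They report only what shows in the picture. A call takes as long as a camera call.
- find_in(picture, target): "extent" ([left, top, right, bottom] in pixels, round what is visible of it).
The state is a dict: "time_s": time; "joints": joint angles; "dq": joint speeds; "joint_efforts": joint torques, N m; "position": TCP position; "ee_rot": TCP orientation; "wrist_force": force on the tool from outside, world axes, zero at the start; "ft_torque": the same for the moment, N m; "width": finger opening in m; "finger_force": force on a finger pad.
Only numpy, scipy, OpenCV 4.12 (cv2) and the standard library are available. Lean on these libraries where they do the work, as an engineer would, in place of code of your own. Each camera call takes 0.05 s, during which the arm holds its last target. There are 200 camera calls.

## Task

On the inspection desk, take the aluminium straightedge by its black grip and slide it over the drawing sheet until one of its long edges touches both red marks at once, then let go and leave it lying there. Slide it along the desk rather than picking it up, and leave the try square where it is.

Things in the scene. Friction and masses are not known exactly. Their poses are not given: they have to be found in the camera images.
- straightedge: Loose aluminium bar flat on the desk: 320 mm long (own y), 40 mm wide (own x), 6 mm thick, 0.2-0.4 kg. On its middle a black grip 90 mm long (along y), 18 mm wide, top 36 mm above the desk. Origin: centre of the underside. Long edges at x = +-20 mm; either may be used; scale ticks along +x. Starts on the robot's side of the marks, y within 15 degrees of world y, nothing between.
- mark_a: Left red mark seen from the robot (larger y): flat round spot 16 mm across, printed on the white drawing sheet (240 x 400 mm, flat on the desk, nothing to catch on). Origin: its centre, at desk height within 1 mm. 130 to 240 mm from the other red mark. The blue spots on the sheet are not wanted.
- mark_b: Second red mark, same as the first; the right one seen from the robot (smaller y). Origin: its centre.
- try_square: Loose steel try square, a bystander to the left or right of the sheet: bright blade 200 x 30 mm, dark stock 130 mm long and 20 mm high across one end. Origin: desk height, under the middle of the blade. Not to be used or moved.

How it is judged:
At the end, for the whole second after the job is handed in: One and the same long edge of the straightedge passes within 14 mm of the centres of both red marks, both marks lie within the straightedge's length, it lies flat on the desk at rest and released, and the try square is within 20 mm of where it was (((x of mark_a in the frame of straightedge between 0.006 and 0.034 m and x of mark_b in the frame of straightedge between 0.006 and 0.034 m) or (x of mark_a in the frame of straightedge between -0.034 and -0.006 m and x of mark_b in the frame of straightedge between -0.034 and -0.006 m)) and y of mark_a in the frame of straightedge between -0.158 and 0.158 m and y of mark_b in the frame of straightedge between -0.158 and 0.158 m and height (world z) of straightedge below 0.006 m and angle between straightedge's own z axis and vertical below 0.05 rad and linear speed of straightedge below 0.01 m/s and distance of try_square from where it was at the start of the episode below 0.02 m); the robot touches nothing.
It fails at once if the straightedge is lifted more than 30 mm off the desk instead of being slid (height (world z) of straightedge above 0.03 m).
It fails at once if the try square is moved more than 20 mm (distance of try_square from where it was at the start of the episode above 0.02 m).
It also fails if it takes over 32 s, if anything falls off the work surface, if the arm or the gripper's body presses on something with over 40 N, if the wrist force passes 120 N, or if a joint passes its speed limit or range.

## Working session

There is one attempt and no reset: what is moved stays moved. The work goes in short steps, Python scripts to look and compute and a tool call to move; the robot and the scene stay as the last step left them, time stands still between calls to the robot, and variables do not carry over. Pictures are saved under pics/ and viewed, at most 10 in all, crops included, and the job is handed in when it is done.

Besides the shell and the picture viewer there is one more tool, called after "Request:" by a JSON object that holds its "name" and its "arguments". carry_out: Moves the arm, as the interface text tells. Its arguments: {"type":"object","properties":{"targets":{"type":"array"}},"required":["targets"]}

```bash
mkdir -p pics
cat > h.py <<'E'
from station import *
import numpy as np, cv2
def w(p,uv,z=0.0):
    K=np.array([[p["fx"],0,p["cx"]],[0,p["fy"],p["cy"]],[0,0,1]],float)
    n=cv2.undistortPoints(np.array(uv,float).reshape(-1,1,2),K,np.array([p["k1"],0,0,0.]))[:,0]
    R=np.array(p["R"]);t=np.array(p["t"]);c=-R.T@t
    d=np.c_[n,np.ones(len(n))]@R
    return c+d*((z-c[2])/d[:,2])[:,None]
def red(p):
    b,g,r=[p["color"][...,i].astype(int) for i in range(3)]
    m=((r>g+70)&(r>b+70)).astype(np.uint8)
    n,l,s,c=cv2.connectedComponentsWithStats(m)
    return [(s[i,4],c[i].round(1),s[i,2:4]) for i in range(1,n) if s[i,4]>15]
E
python3 - <<'E'
from h import *
st=sense();print(st["position"],st["ee_rot"],st["time_s"])
for n in("top","scene"):
    p=snapshot(n);cv2.imwrite(f"pics/{n}0.png",p["color"])
    for a,c,s in red(p):print(n,a,c,s,w(p,[c]).round(4))
    for o in("straightedge","mark_a","try_square"):
        for f in find_in(p,o)[:3]:print(o,f)
E
```

```text
[ 0.19137828 -0.56836158  0.23012667] [-3.09832081e+00 -5.07631384e-01  3.52801352e-04] 0.0
top 24 [305.2 186.8] [6 6] [[0.5533 0.0122 0.    ]]
top 26 [374.3 187.3] [6 6] [[ 0.5513 -0.1665  0.    ]]
top 401 [155.4 308. ] [19 41] [[0.2476 0.3918 0.    ]]
top 901 [ 75.7 349.8] [64 50] [[0.1424 0.5944 0.    ]]
straightedge {'extent': [273.3, 222.9, 395.0, 245.6], 'confidence': 0.95}
try_square {'extent': [130.4, 142.9, 179.6, 226.4], 'confidence': 0.9}
scene 176 [430.8  86.4] [37 18] [[0.1659 0.5682 0.    ]]
scene 139 [398.  110.5] [21 18] [[0.2394 0.3937 0.    ]]
straightedge {'extent': [249.6, 171.0, 345.2, 201.5], 'confidence': 0.86}
mark_a {'extent': [408.7, 149.5, 472.1, 201.2], 'confidence': 0.68}
try_square {'extent': [409.2, 146.6, 474.0, 203.1], 'confidence': 0.84}
```

View pics/top0.png

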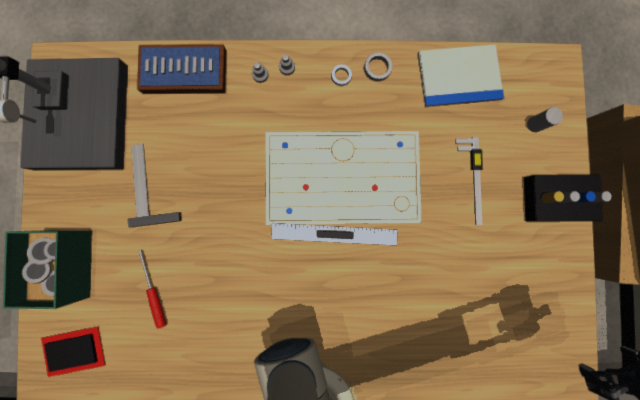

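View pics/scene0.png

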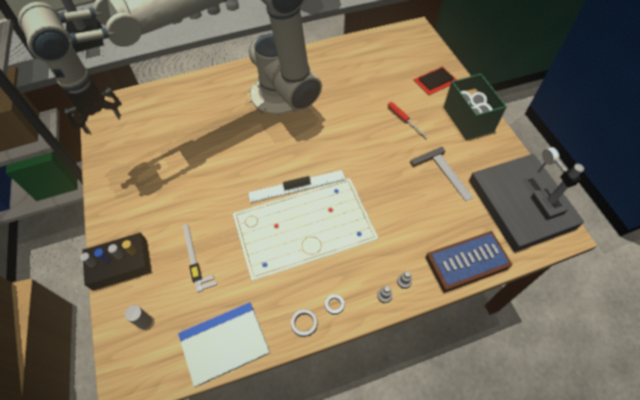

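The top picture shows the red marks at about (305,187) and (374,187). The bar runs from (272,232) to (397,237) with its ticks on the far edge and its black grip at (335,235). The try square is far left at (150,190), and the scene view agrees. Next I'll measure the bar and the grip.

```bash
cat >> h.py <<'E'
def bar(p,box):
    # dark grip blob (top face z=.036) and bright bar blob (z=.006)
    x0,y0,x1,y1=box; im=p["color"][y0:y1,x0:x1].astype(int)
    b,r=im[...,0],im[...,2]
    out={}
    for k,m,z in(("grip",im.max(2)<75,.03),("bar",(b>r-12)&(im.min(2)>110),.006)):
        n,l,s,c=cv2.connectedComponentsWithStats(m.astype(np.uint8),connectivity=8)
        i=1+np.argmax(s[1:,4]); pts=np.argwhere(l==i)[:,::-1]+[x0,y0]
        q=w(p,pts,z)[:,:2].astype(np.float32)
        (c,sz,a)=cv2.minAreaRect(q); bx=cv2.boxPoints((c,sz,a))
        e=max((bx[1]-bx[0],bx[2]-bx[1]),key=np.linalg.norm); e=e*np.sign(e[1])
        out[k]=(np.round(c,4),np.round(sz,4),"mean",q.mean(0).round(4),"yaw",np.degrees(np.arctan2(-e[0],e[1])).round(2))
    return out
E
python3 - <<'E'
from h import *
p=snapshot("top")
for k,v in bar(p,(262,224,405,255)).items():print("top",k,*v)
cv2.imwrite("pics/t1.png",cv2.resize(p["color"][170:260,255:415],None,fx=5,fy=5,interpolation=cv2.INTER_CUBIC))
s=snapshot("scene")
cv2.imwrite("pics/s1.png",cv2.resize(s["color"][160:280,225:385],None,fx=5,fy=5,interpolation=cv2.INTER_CUBIC)[:600])
print(w(s,[[330.5,210],[276.5,226]]))
import cv2
K=lambda p:np.array([[p["fx"],0,p["cx"]],[0,p["fy"],p["cy"]],[0,0,1.]])
for q in(p,s): print(np.array(-np.array(q["R"]).T@q["t"]).round(3))
E
```

```text
top grip [ 0.4329 -0.0608] [0.0875 0.0172] mean [ 0.4325 -0.062 ] yaw -3.42
top bar [ 0.4328 -0.0613] [0.3182 0.0397] mean [ 0.4324 -0.06  ] yaw -3.31
[[ 0.55619331  0.01255291  0.        ]
 [ 0.55414525 -0.16499715  0.        ]]
[ 0.462 -0.011  0.951]
[ 1.182 -0.227  1.156]
```

View pics/t1.png

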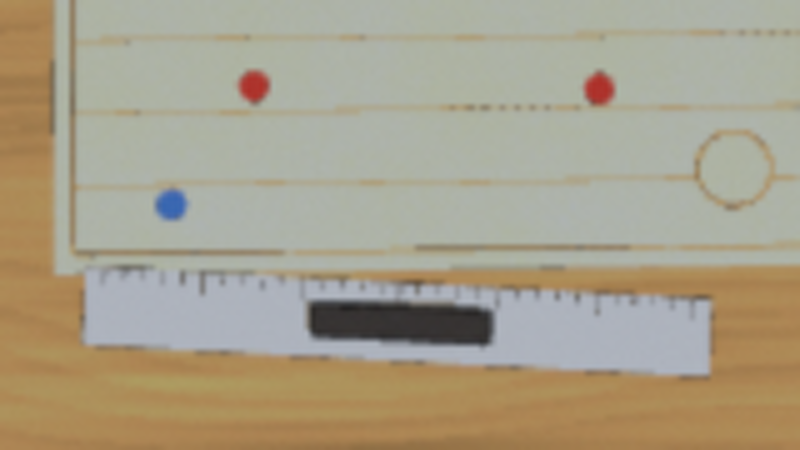

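View pics/s1.png

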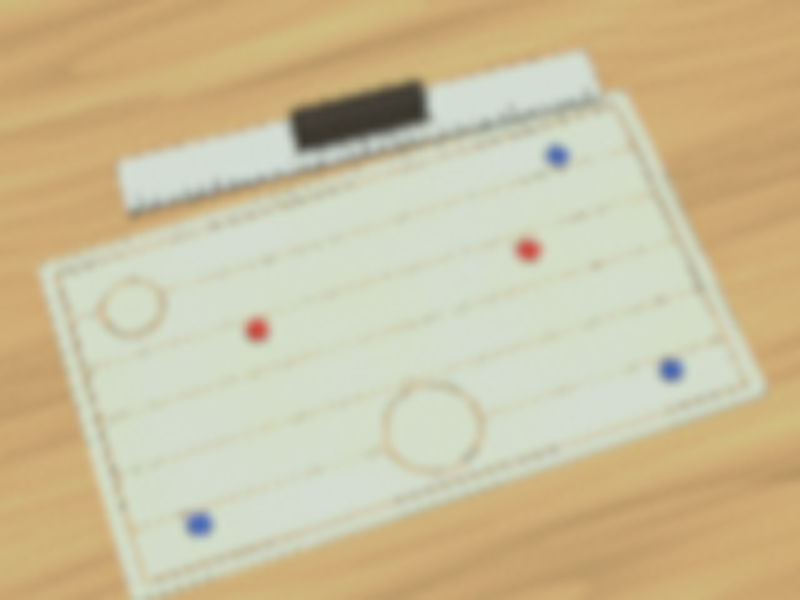

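The bar measures 318 x 39.7 mm against 320 x 40, so the fit holds. Its centre is (0.433, -0.061) and its yaw is -3.35°. The marks are 179 mm apart, within the stated range. Next I'll plan the approach.

```bash
cat >> h.py <<'E'
from scipy.spatial.transform import Rotation as Ro
def plan(goal,ang,n,f):
    """rows from measured pose to goal; ang = world angle (deg) of tool y"""
    s=sense();p=np.array(s["position"]);M=Ro.from_rotvec(s["ee_rot"]).as_matrix()
    a0=np.degrees(np.arctan2(M[1,1],M[0,1]));da=(ang-a0+90)%180-90
    print("pos",p.round(4),"ang",a0.round(2),"tilt",M[2,2].round(4),"t",s["time_s"],"wid",s["width"],"F",np.round(s["wrist_force"],1),s["finger_force"])
    d=(np.array(goal)-p)/n;rows=[]
    for i in range(n):
        rows.append([f,[float(v) for v in (M.T@d*100).round(2)],round(-da/n,1)])
        M=M@Ro.from_euler("z",-da/n,degrees=True).as_matrix()
    print(rows)
E
python3 -c "
from h import *
plan([.433,-.061,.13],-3.35,14,1)"
```

```text
pos [ 0.1915 -0.5686  0.2312] ang -71.39 tilt -1.0 t 0.5 wid 0.08546947149278798 F [ 0.2  0.5 -0.7] 0.0
[[1, [2.79, -2.89, 0.72], np.float64(-4.9)], [1, [3.03, -2.64, 0.72], np.float64(-4.9)], [1, [3.24, -2.37, 0.72], np.float64(-4.9)], [1, [3.43, -2.09, 0.72], np.float64(-4.9)], [1, [3.59, -1.79, 0.72], np.float64(-4.9)], [1, [3.73, -1.48, 0.72], np.float64(-4.9)], [1, [3.84, -1.16, 0.72], np.float64(-4.9)], [1, [3.93, -0.83, 0.72], np.float64(-4.9)], [1, [3.98, -0.49, 0.72], np.float64(-4.9)], [1, [4.01, -0.15, 0.72], np.float64(-4.9)], [1, [4.01, 0.19, 0.72], np.float64(-4.9)], [1, [3.98, 0.53, 0.72], np.float64(-4.9)], [1, [3.92, 0.86, 0.72], np.float64(-4.9)], [1, [3.83, 1.19, 0.72], np.float64(-4.9)]]
```

Request:
{"name": "carry_out", "arguments": {"targets": [[1,[2.8,-2.9,0.7],-4.9],[1,[3.0,-2.6,0.7],-4.9],[1,[3.2,-2.4,0.7],-4.9],[1,[3.4,-2.1,0.7],-4.9],[1,[3.6,-1.8,0.7],-4.9],[1,[3.7,-1.5,0.7],-4.9],[1,[3.8,-1.2,0.7],-4.9],[1,[3.9,-0.8,0.7],-4.9]]}}

```text
time_s: 1.5
position: [0.3274, -0.2778, 0.1753]
ee_rot: [2.748, 1.522, 0.0]
wrist_force: [0.0, 0.5, -0.5]
width: 0.0855
finger_force: 0.0
```

Request:
{"name": "carry_out", "arguments": {"targets": [[1,[4.0,-0.5,0.7],-4.9],[1,[4.0,-0.1,0.7],-4.9],[1,[4.0,0.2,0.7],-4.9],[1,[4.0,0.5,0.7],-4.9],[1,[3.9,0.9,0.7],-4.9],[1,[3.8,1.2,0.7],-4.9],[1,[0,0,0],0],[1,[0,0,0],0]]}}

```text
time_s: 2.5
position: [0.4296, -0.0618, 0.1335]
ee_rot: [2.275, 2.166, -0.001]
wrist_force: [0.7, 0.8, 0.8]
width: 0.0854
finger_force: 0.0
```

```bash
python3 -c "
from h import *
plan([.433,-.061,.07],-3.35,3,1)"
```

```text
pos [ 0.4296 -0.0618  0.1335] ang -2.82 tilt -1.0 t 2.5 wid 0.08539041466702332 F [0.7 0.8 0.8] 0.0
[[1, [0.03, 0.11, 2.12], np.float64(0.2)], [1, [0.03, 0.11, 2.12], np.float64(0.2)], [1, [0.03, 0.11, 2.12], np.float64(0.2)]]
```

Request:
{"name": "carry_out", "arguments": {"targets": [[1,[0.1,0.3,3.0],0.5],[1,[0,0,3.0],0],[1,[0,0,3.0],0],[1,[0,0,2.0],0],[1,[0,0,1.0],0],[1,[0,0,0],0],[1,[0,0,0],0]]}}

```text
time_s: 3.38
position: [0.4334, -0.0611, 0.0145]
ee_rot: [2.284, 2.155, 0.002]
wrist_force: [-1.1, -0.5, 0.2]
width: 0.0853
finger_force: 0.0
```

```bash
python3 -c "
from h import *
plan([.433,-.061,.013],-3.35,1,1)
s=snapshot('scene')
cv2.imwrite('pics/s2.png',cv2.resize(s['color'][100:250,200:400],None,fx=4,fy=4))"
```

```text
pos [ 0.4334 -0.0611  0.0145] ang -3.33 tilt -1.0 t 3.375 wid 0.08530244808234375 F [-1.1 -0.5  0.2] 0.0
[[1, [0.01, -0.04, 0.15], np.float64(0.0)]]
```

View pics/s2.png

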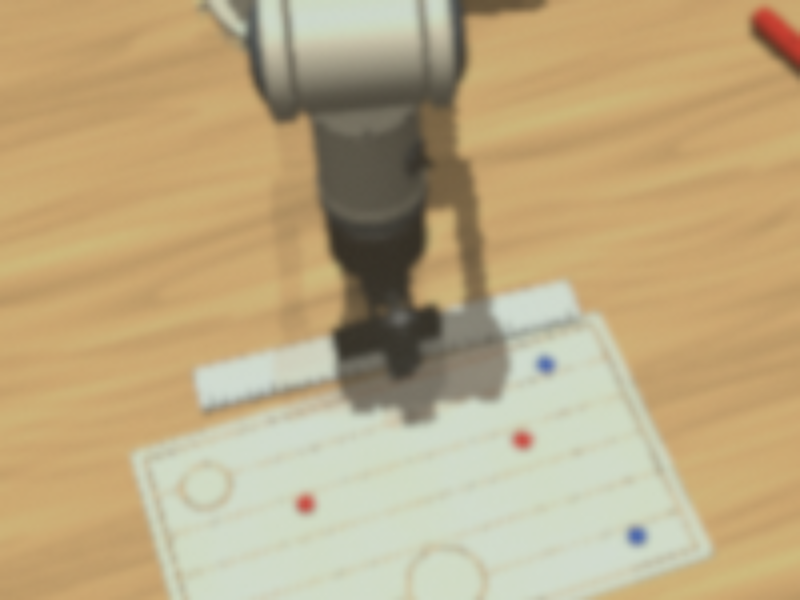

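The fingers straddle the grip near its middle, at crop position (390,335). The bar hasn't moved. Closing now.

Request:
{"name": "carry_out", "arguments": {"targets": [[-1,[0,0,0],0],[-1,[0,0,0],0],[-1,[0,0,0],0],[-1,[0,0,0],0],[-1,[0,0,0],0],[-1,[0,0,0],0]]}}

```text
time_s: 4.18
position: [0.4329, -0.0606, 0.0135]
ee_rot: [2.284, 2.157, 0.0]
wrist_force: [-0.6, 0.4, 2.9]
width: 0.0169
finger_force: 60.4
```

```bash
python3 -c "
from h import *
s=sense()['position']
plan([.532,-.072,s[2]],-.64,10,-1)"
```

```text
pos [ 0.4329 -0.0606  0.0135] ang -3.29 tilt -1.0 t 4.175 wid 0.01686949393809413 F [-0.6  0.4  2.9] 60.35042881965637
[[-1, [-0.06, 1.0, 0.0], np.float64(-0.3)], [-1, [-0.06, 1.0, 0.0], np.float64(-0.3)], [-1, [-0.07, 1.0, 0.0], np.float64(-0.3)], [-1, [-0.07, 1.0, 0.0], np.float64(-0.3)], [-1, [-0.08, 0.99, 0.0], np.float64(-0.3)], [-1, [-0.08, 0.99, 0.0], np.float64(-0.3)], [-1, [-0.08, 0.99, 0.0], np.float64(-0.3)], [-1, [-0.09, 0.99, 0.0], np.float64(-0.3)], [-1, [-0.09, 0.99, 0.0], np.float64(-0.3)], [-1, [-0.1, 0.99, 0.0], np.float64(-0.3)]]
```

Request:
{"name": "carry_out", "arguments": {"targets": [[-1,[0,0.6,0],0],[-1,[-0.1,1.2,0],-0.4],[-1,[-0.1,1.5,0],-0.4],[-1,[-0.1,1.5,0],-0.5],[-1,[-0.1,1.5,0],-0.5],[-1,[-0.1,1.5,0],-0.5],[-1,[-0.2,1.2,0],-0.4],[-1,[-0.1,0.6,0],0]]}}

```text
time_s: 5.18
position: [0.5282, -0.0721, 0.0135]
ee_rot: [-2.231, -2.209, 0.002]
wrist_force: [-6.2, 2.0, 7.5]
width: 0.0165
finger_force: 61.1
```

```bash
python3 -c "
from h import *
s=sense()['position']
plan([.532,-.072,s[2]],-.64,1,-1)"
```

```text
pos [ 0.5282 -0.0721  0.0135] ang -0.59 tilt -1.0 t 5.175 wid 0.016465485140256392 F [-6.2  2.   7.5] 61.055458188056946
[[-1, [0.02, 0.38, -0.0], np.float64(0.1)]]
```

Request:
{"name": "carry_out", "arguments": {"targets": [[-1,[0,0.3,0],0],[-1,[0,0,0],0],[-1,[0,0,0],0]]}}

```text
time_s: 5.55
position: [0.5312, -0.0723, 0.0135]
ee_rot: [-2.233, -2.21, 0.001]
wrist_force: [-4.0, 0.1, 4.9]
width: 0.0165
finger_force: 60.8
```

```bash
python3 -c "
from h import *
s=sense()['position']
plan([.532,-.072,s[2]],-.64,1,-1)
s=snapshot('scene');t=snapshot('top')
a=cv2.resize(s['color'][160:260,225:385],None,fx=5,fy=3*5/5,interpolation=2)
b=cv2.resize(t['color'][170:230,255:415],None,fx=5,fy=5,interpolation=2)
cv2.imwrite('pics/c3.png',np.vstack([b,a]))"
```

```text
pos [ 0.5312 -0.0723  0.0135] ang -0.59 tilt -1.0 t 5.55 wid 0.016498799471641817 F [-4.   0.1  4.9] 60.75723946094513
[[-1, [0.03, 0.08, -0.0], np.float64(0.0)]]
```

View pics/c3.png

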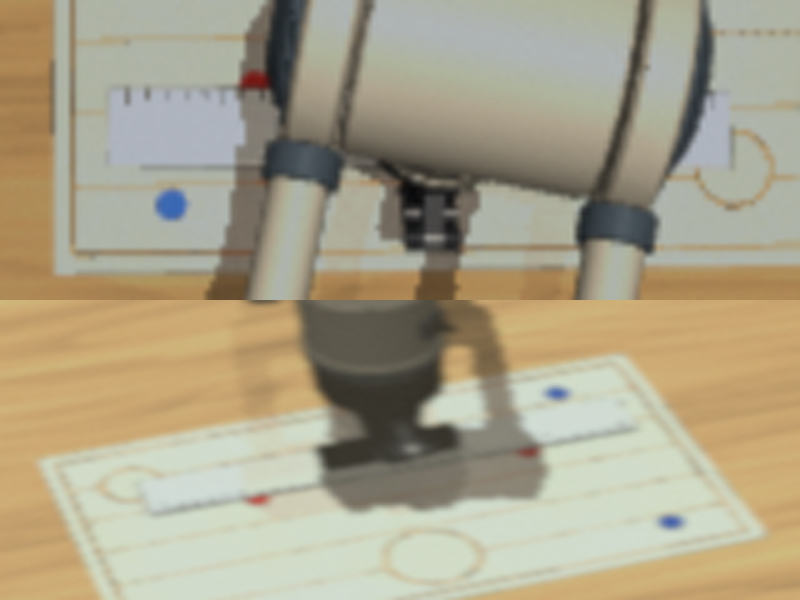

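The ticked edge passes through both marks. They show half covered at (255,82) in the top crop, and at (258,498) and (527,453) in the scene crop. I'll release, retreat upward and check.

Request:
{"name": "carry_out", "arguments": {"targets": [[1,[0,0,0],0],[1,[0,0,0],0],[1,[0,0,0],0],[1,[0,0,0],0],[1,[0,0,0],0],[1,[0,0,-1],0],[1,[0,0,-2],0],[1,[0,0,-4],0]]}}

```text
time_s: 6.65
position: [0.5306, -0.0721, 0.0838]
ee_rot: [-2.231, -2.209, 0.002]
wrist_force: [0.5, 0.1, -0.1]
width: 0.0852
finger_force: 0.0
```

Request:
{"name": "carry_out", "arguments": {"targets": [[1,[0,0,-4],0],[1,[-4,0,-4],0],[1,[-6,0,0],0],[1,[-6,0,0],0],[1,[-6,0,0],0],[1,[-5,0,0],0],[1,[0,0,0],0],[1,[0,0,0],0]]}}

```text
time_s: 7.65
position: [0.5288, -0.342, 0.1645]
ee_rot: [2.233, 2.209, 0.001]
wrist_force: [0.0, 0.9, 0.7]
width: 0.0853
finger_force: 0.0
```

```bash
python3 -c "
from h import *
p=snapshot('top');s=snapshot('scene');print(sense()['position'],sense()['time_s'])
print(find_in(p,'straightedge')[:1],find_in(p,'try_square')[:1])
b=cv2.resize(p['color'][160:230,255:415],None,fx=5,fy=5,interpolation=2)
a=cv2.resize(s['color'][160:240,225:385],None,fx=5,fy=3,interpolation=2)
cv2.imwrite('pics/c4.png',np.vstack([b,a]))"
```

```text
[ 0.52907911 -0.34112579  0.16431638] 7.75
[{'extent': [274.5, 187.3, 398.7, 203.2], 'confidence': 0.58}] [{'extent': [128.5, 141.4, 178.8, 227.3], 'confidence': 0.72}]
```

View pics/c4.png

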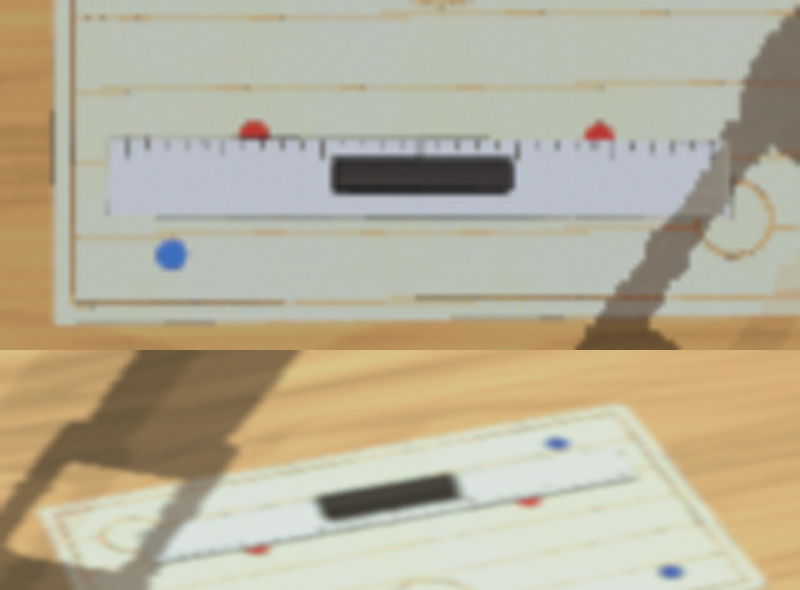

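The bar lies flat and released, with its ticked edge bisecting both red marks at (254,135) and (599,135). The try square hasn't moved. Handing in.

```bash
python3 -c "
from station import *
print(job_done())"
```

```text
the job is handed in; nothing more can be done
None
```

The straightedge lies flat and released with its ticked edge through both red marks, the try square hasn't moved, and the job was handed in after about 8 s of the 32 s allowed; no verdict came back.

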